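Open the keeper and hold the tube block in the shaker's corner

ROBOT

A 7-joint arm with a two-finger parallel gripper is mounted at the origin on the work surface. World frame = base frame: x ahead of the robot, y to its left, z up, the work surface at z = 0. Lengths are in m, angles in degrees, forces in N, time in s.
With the tool pointing down it reaches from about 0.375 to 0.925 m from the base axis. Payload 3.1 kg.
Tool frame: the origin (TCP) lies between the finger pads; the fingertips stand 22 mm ahead of it and the grasp point (between the pads) lies 3 mm ahead of it; z points along the fingers, y is the direction in which the jaws open and shut (so a half turn about z gives the same grasp; the last joint's range is limited). The gripper opens to 85 mm and grips with 20 to 120 N. Pads are 22 mm wide; open, the fingers measure 114 mm over their backs; the gripper's body (76 mm by 85 mm) begins 54 mm behind the grasp point. The pads swing forward as they close: fully open they stand 13 mm farther back than shut.
Start: joints at [-75.848, 21.939, 2.515, 91.553, -1.026, 66.532, -2.859], TCP at [0.22, 0.612, 0.253] pointing down, gripper open.
Joint ranges: [-149.38, 149.38], [-23.57, 123.04], [-84.95, 90], [0, 143.3], [-89.99, 269.99], [3.08, 112.72], [-163.45, 163.45]. Speed limits (degrees/s): [159.86, 159.86, 180, 180, 180, 180, 180].

INTERFACE

Orientations are given as [roll, pitch, yaw] about the fixed x, y, z axes, in that order (R = Rz(yaw) Ry(pitch) Rx(roll)).
In Python, from bench import r gives the robot as it stands.
- The arm moves only by the shell command python3 -m creep 'ROWS'. ROWS is JSON, a list of rows, each a list of 7 numbers: the shift along the tool's x, y, z in m, then the turn, a rotation vector about the tool's x, y, z in degrees, then the finger opening in m, from 0 to 0.0854. In form: [[tx, ty, tz, rx, ry, rz, gripper], ...]. A call has 1 to 10 rows; each row shifts and turns the commanded pose from where the row before left it, along the tool's axes as they then stand; what a row does not reach is not made up. A row lasts 1/10 s, in which the tool goes at most 50 mm and 8.59 degrees, less where a joint would pass 70% of its speed; a pose out of reach is approached as far as the arm can. A call is refused whole if a number of a shift passes 0.05 or a number of a turn 8.59, either way. A call with a gripper value outside its range is refused whole. The fingers move at their own pace and stop on an object; the grip force is fixed at half the most. Time passes only in rows, so rows that do not move let the fingers close. It gives the time, the measured TCP pose, the force and the opening at its end, in the units of the state.
- r.read_state(): the state, without advancing time (a new reading comes with each control period).
- r.camera(name): name is "side" or "top" or "wrist"; returns a dict with "image" (420x560x3 uint8, blue, green, red), "fx", "fy", "cx", "cy" (pixels), "world_to_cam" (4x4, takes a point from world to camera coordinates); the wrist camera has in their place "T_tool_cam" (4x4, takes a point from camera to tool coordinates, whose origin is the TCP and whose axes are the flange's). Camera axes: x right, y up, looking along -z (the intrinsics and any distortion apply to the point x, -y, -z); pixel columns grow to the right and rows downward; lengths in m; the calibration is good to about 2 mm. A picture is of the moment at which its call begins: read the wrist's pose just before it. There is no depth.
- r.close_job(): hands the job in, once; it reports no verdict.
Trained networks look in the newest picture that a camera, given by its name, has taken for a name from the list of things; names that differ only in an ending like _2 or _b are one class to them, and where a whole thing is asked for, a point or a joint stands for the part that bears it (a point fixed in the world has none). Each returns a list of dicts, best first, with "score" (0 to 1); they miss things now and then, are a little off and sometimes report something else, mostly with a low value. They report only what shows in the picture. A call takes as long as a camera call. They do not tell look-alikes from the thing itself.
- r.trace(camera, target): "pixels" (420x560 bool, what is visible of it) and "extent" ([left, top, right, bottom] in pixels, round what is visible of it).
The state is a dict: "time_s": time; "joint_positions": joint angles; "joint_vel": joint speeds; "tau": joint torques, N m; "ee_pos": TCP position; "tool_rot": TCP orientation; "force": force on the tool from outside, world axes, zero at the start; "moment": the same for the moment, N m; "finger_gap": finger opening in m.
Only numpy, scipy, OpenCV 4.12 (cv2) and the standard library are available. Lean on these libraries where they do the work, as an engineer would, in place of code of your own. Each camera call takes 0.05 s, during which the arm holds its last target.

TASK

On the bench shaker, throw the keeper lever out of the nest and leave it in the detent notch that the arrow points at. Then set the oblong aluminium tube block down flat on the shaker's deck, in the corner of the two steel fences with its long side along the long fence, and press it firmly against both fences at once. Finish while still holding it pressed there; do not let go, and leave the other things on the bench where they stand.

Things in the scene. Friction and masses are not known exactly. Their poses are not given: they have to be found in the camera images.
- shaker: Bench shaker, fixed to the bench: white housing 250 (x) x 300 (y) x 60 mm high with a flat dark steel deck on top. Origin at the centre of its underside, z up, x away from its front panel; the deck is 60 mm above the origin. On the deck stand two fences, and the keeper lever turns on a pivot.
- fence_long: Long steel fence on the deck, 14 (x) x 112 (y) x 20 mm high, axes as the shaker's, origin at the centre of its underside. The block presses against its -x face, 7 mm from the origin.
- fence_short: Short steel fence on the deck, 62 (x) x 14 (y) x 20 mm high, axes as the shaker's, origin at the centre of its underside. The block presses against its +y face, 7 mm from the origin.
- seat (a point): Point on the deck surface, axes as the shaker's, where the tube block's origin lies when the block touches both fences (35 mm short of the long fence's face in x, 45 mm from the short fence's face in y). To press into the corner, push to the shaker's +x and -y; 5 to 10 N on each fence is plenty. Friction is about 0.6, so one fence pressed hard can keep the block off the other.
- keeper_grip (a point): Point on the axis of the keeper lever's upright round black handle, 18 mm diameter, which stands from 31 mm below this point (top of the lever's flat arm) to 23 mm above it. Its distance from the pivot axis is 100 mm. At the start the arm lies across the nest, 12 to 24 mm above the deck, and bars the block from it.
- keeper_pivot (a point): Point on the vertical axis about which the keeper lever turns, at the top of its 32 mm wide boss. The lever is thrown clockwise as seen from above, by 1.2 to 2.1 rad; it has light friction, stays where it is left, and has a stop 0.3 rad or more past the marked notch.
- marked_notch (a point): Where keeper_grip is when the lever sits in the marked notch (same height and distance from the pivot). A sprung ball under the lever drops between the ridges; crossing a ridge takes about 5 N at the handle, and a lever let go within 0.05 rad of the notch's middle stays in it (with about 0.02 rad of play).
- notch_sector: Fixed fan-shaped steel plate on the deck, 4 mm thick, with three low radial brass ridges making two notches. Origin on the pivot axis at deck height; its x axis points from the pivot along the marked notch, the one with a tongue and a black arrow 116 to 134 mm from the pivot. The other notch, met 0.24 rad earlier, has no arrow and is not the one wanted.
- tube_block: Oblong aluminium block, 70 (x) x 90 (y) x 42 mm high, about 0.45 kg, with two rows of five dark wells and a lifting rib on its top. The same either way round. Origin at the centre of its underside, z up.
- tube_block_rib (a point): Point 60 mm above the tube block's origin, in its lifting rib: 14 mm thick along the block's x, 50 mm long along its y, from 42 to 76 mm above the underside.
- square_block: A bystander: square aluminium block 60 x 60 x 42 mm with six wells and a shorter rib (14 x 30 mm, top at 76 mm). Origin at the centre of its underside. It and the tube block may change places.
- tip_box: A bystander: blue box with clear lid, 87 x 124 x 66 mm, origin at the centre of its underside.
- media_bottle: A bystander: glass bottle, 68 mm diameter, 150 mm high, origin at the centre of its underside.
- beaker: A bystander: small beaker, 54 mm diameter, 65 mm high, origin at the centre of its underside.
- tube_rack: A bystander: blue rack of five capped tubes, 60 x 150 x 87 mm, origin at the centre of its underside.
- well_plate: A bystander: white flat well plate, 86 x 128 x 14 mm, origin at the centre of its underside.
- small_jar: A bystander: small amber jar, 44 mm diameter, 50 mm high, origin at the centre of its underside.
Not all that is in view belongs to the job. Leave any red or yellow look-alike of the tube_block alone.

How it is judged (in metres and radians):
On the way, in this order (a step that is already met when the one before it is completed fails the run):
1. the keeper lever is thrown into the marked notch (horizontal distance between keeper_grip and marked_notch below 0.008 m), for 0.3 s.
2. the tube block stands in the corner, pressed against both fences by the gripper (x of tube_block in the frame of seat between -0.004 and 0.004 m and y of tube_block in the frame of seat between -0.004 and 0.004 m and z of tube_block in the frame of seat between -0.003 and 0.003 m and angle between the y axis of tube_block and the y axis of shaker, either way round below 0.04 rad and angle between tube_block's own z axis and vertical below 0.06 rad and contact force between tube_block and fence_long above 3 N and contact force between tube_block and fence_short above 3 N and contact force between tube_block and the fingers above 1 N), for 0.2 s.
At the end, for the whole second after the job is handed in: Keeper handle within 8 mm of its place in the marked notch; tube block still and flat on the deck (3 mm, 0.06 rad), within 4 mm and 0.04 rad of its place in the corner, pressing each fence with over 3 N, fingers still on it (over 1 N) (all of step 2 and horizontal distance between keeper_grip and marked_notch below 0.008 m and linear speed of tube_block below 0.01 m/s); the arm keeps its last pose, push and grip.
It fails at once if a bystander is moved more than 25 mm (distance of any of square_block, tip_box, media_bottle, beaker, tube_rack, well_plate, small_jar from where it was at the start of the episode above 0.025 m).
It also fails if it takes over 72 s, if anything falls off the work surface, if the arm or the gripper's body presses on something with over 40 N, if the wrist force passes 120 N, or if a joint passes its speed limit or range.

## Working session

There is one attempt and no reset: what is moved stays moved. The work goes in short steps, Python scripts to look and compute and a shell command to move; the robot and the scene stay as the last step left them, time stands still between calls to the robot, and variables do not carry over. Pictures are saved under pics/ and viewed, and the job is handed in when it is done.

```bash
ls; mkdir -p pics; python3 - <<'E'
from bench import r
import cv2
for n in ["side","top","wrist"]:
    c=r.camera(n); cv2.imwrite(f"pics/a_{n}.png",c["image"])
    print(n,c["fx"],c["fy"],c["cx"],c["cy"],[k for k in c])
    print(c.get("world_to_cam",c.get("T_tool_cam")))
s=r.read_state(); print(s)
E
```

```text
pics
side 493.07691837858556 493.07691837858556 282.92468879601245 206.95972866040228 ['image', 'fx', 'fy', 'cx', 'cy', 'world_to_cam']
[[ 0.91014486 -0.41368162  0.02244664 -0.40067095]
 [ 0.21219316  0.51201239  0.83235652 -0.3288688 ]
 [-0.35582355 -0.75280199  0.55378586 -1.07245322]
 [ 0.          0.          0.          1.        ]]
top 490.8794139574126 490.8794139574126 279.3559935855582 210.1177128676475 ['image', 'fx', 'fy', 'cx', 'cy', 'world_to_cam']
[[-0.0065584  -0.99997579  0.00232671  0.2198239 ]
 [ 0.98274404 -0.00601523  0.18487284 -0.55443305]
 [-0.18485437  0.00349903  0.9827597  -1.16982562]
 [ 0.          0.          0.          1.        ]]
wrist 359.6273935716512 359.6273935716512 277.9194229110933 210.4185595061611 ['image', 'fx', 'fy', 'cx', 'cy', 'T_tool_cam']
[[ 3.64457336e-04  9.65175301e-01  2.61603720e-01  6.55459845e-02]
 [ 9.99999868e-01 -4.46666726e-04  2.54791498e-04 -1.18835748e-03]
 [ 3.62768138e-04  2.61603593e-01 -9.65175336e-01 -1.20238030e-01]
 [ 0.00000000e+00  0.00000000e+00  0.00000000e+00  1.00000000e+00]]
{'time_s': 0.15, 'joint_positions': array([-75.848412  ,  21.98380903,   2.51123354,  91.62812436,
        -1.02596768,  66.53304507,  -2.85978214]), 'joint_vel': array([ 0.00584688, -0.20698846, -0.01105125, -0.33426755,  0.0287303 ,
        0.01040005, -0.03206985]), 'tau': array([ 2.17412315e-03, -4.34053338e+01,  1.02698833e+00, -2.49979430e+01,
        1.07054628e-02,  7.32435408e-03,  9.47825413e-06]), 'ee_pos': array([0.21944864, 0.6110894 , 0.25214834]), 'tool_rot': array([-1.79877622e+02,  5.69455714e-03,  1.60249177e+02]), 'force': array([-0.24921957,  0.46586936,  0.13780106]), 'moment': array([ 0.00223415,  0.00392854, -0.02292973]), 'finger_gap': 0.0851449014533433}
```

View pics/a_side.png

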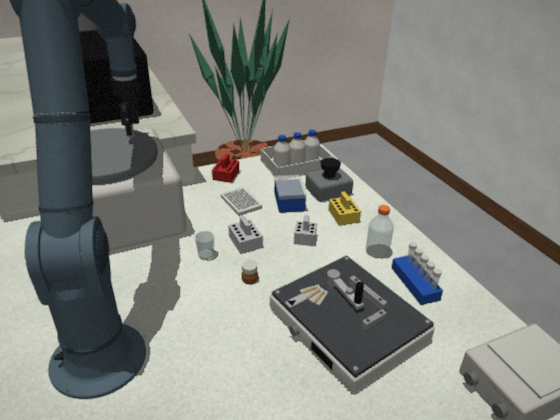

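View pics/a_top.png

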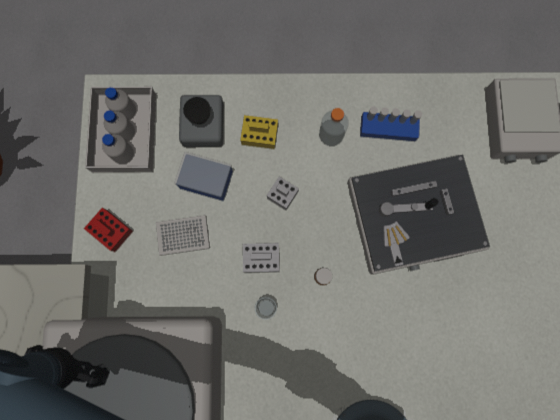

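View pics/a_wrist.png

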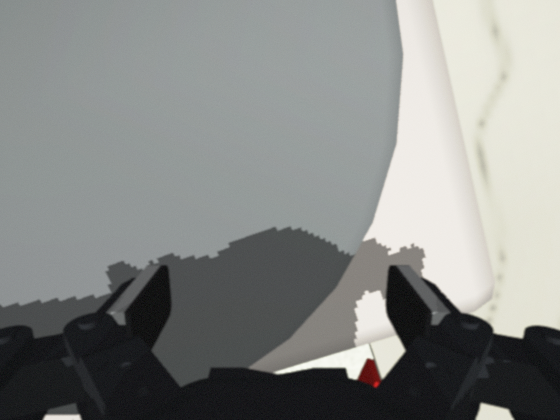

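Candidates, in the top picture: grey oblong with 10 wells at (261,258), grey square with 6 wells at (283,192), yellow look-alike at (260,131), red look-alike at (108,229). By the description, the one I want is (261,258). Next I'll take close crops.

```bash
cat > h.py <<'E'
import numpy as np,cv2
from bench import r
def proj(c,P):
    P=np.atleast_2d(P); q=(c["world_to_cam"]@np.c_[P,np.ones(len(P))].T).T
    return np.c_[c["cx"]+c["fx"]*q[:,0]/-q[:,2], c["cy"]-c["fy"]*q[:,1]/-q[:,2]]
def unproj(c,uv,z):
    uv=np.atleast_2d(np.asarray(uv,float)); W=np.linalg.inv(c["world_to_cam"])
    d=np.c_[(uv[:,0]-c["cx"])/c["fx"],-(uv[:,1]-c["cy"])/c["fy"],-np.ones(len(uv))]@W[:3,:3].T
    o=W[:3,3]; return o+d*((z-o[2])/d[:,2])[:,None]
def wristcam(c,s):
    from scipy.spatial.transform import Rotation as R
    T=np.eye(4);T[:3,:3]=R.from_euler('xyz',s["tool_rot"],degrees=True).as_matrix();T[:3,3]=s["ee_pos"]
    c=dict(c);c["world_to_cam"]=np.linalg.inv(T@c["T_tool_cam"]);return c
E
python3 - <<'E'
from h import *
import pickle
cs={n:r.camera(n) for n in("side","top")}
pickle.dump(cs,open("cs.pkl","wb"))
t=cs["top"]
for n in ["shaker","tube_block","square_block","fence_long","fence_short","keeper_grip","notch_sector","keeper_pivot"]:
    for cam in("top","side"):
        for d in r.trace(cam,n)[:3]:
            m=d["pixels"];ys,xs=np.nonzero(m);print(n,cam,round(d["score"],2),np.round(d["extent"],1),xs.mean().round(1),ys.mean().round(1),len(xs),np.round(cv2.minAreaRect(np.c_[xs,ys].astype(np.float32))[1:][0],1),cv2.minAreaRect(np.c_[xs,ys].astype(np.float32))[2])
cv2.imwrite("pics/b_sh.png",cv2.resize(t["image"][145:280,340:500],None,fx=4.4,fy=4.4,interpolation=cv2.INTER_CUBIC))
cv2.imwrite("pics/b_bl.png",cv2.resize(t["image"][165:285,225:345],None,fx=5,fy=5,interpolation=cv2.INTER_CUBIC))
cv2.imwrite("pics/b_ss.png",cv2.resize(cs["side"]["image"][250:400,265:440],None,fx=4,fy=4,interpolation=cv2.INTER_CUBIC))
E
```

```text
shaker side 0.66 [266.1 253.8 435.4 393. ] 352.3 321.1 11800 [146.4 105.2] 43.976966857910156
shaker side 0.18 [391.6 242.  443.2 306.6] 418.1 274.4 1817 [61.2 37.4] 48.36646270751953
tube_block top 0.87 [ 85.2 209.1 131.6 250.5] 108.0 229.8 1167 [41.2 29.6] 39.09385681152344
tube_block top 0.86 [243.  245.4 278.7 272.5] 260.5 257.9 1087 [29.7 37.1] 88.21009063720703
tube_block top 0.85 [241.4 109.8 277.8 148.2] 259.1 132.0 1062 [36.2 31. ] 8.130102157592773
tube_block side 0.89 [208.1 152.8 238.1 180.9] 224.7 169.2 520 [22.5 27.7] 33.690067291259766
tube_block side 0.66 [326.4 191.9 357.6 226.7] 343.5 209.1 696 [32.7 25.2] 56.3099365234375
tube_block side 0.65 [227.1 215.  260.8 253.8] 244.5 234.9 878 [37.4 28.5] 54.462318420410156
square_block top 0.77 [266.7 177.9 298.5 212. ] 282.4 193.5 635 [25.4 26.8] 30.963756561279297
square_block side 0.69 [291.5 220.8 317.4 245. ] 304.4 231.9 543 [21.8 29.9] 3.814074993133545
fence_long top 0.75 [390.  182.4 438.7 195.9] 414.1 188.7 294 [ 6.7 46.1] 78.69007110595703
fence_long top 0.55 [266.4 177.9 295.7 208.4] 282.3 193.2 628 [25.  25.8] 3
[... 524 characters left out ...]
329.2] 372.9 318.7 233 [ 9.4 26.6] 59.036251068115234
keeper_grip top 0.82 [380.3 199.4 441.2 218.5] 405.7 207.7 471 [12.2 56.5] 86.34777069091797
keeper_grip side 0.81 [327.7 269.2 362.3 309.3] 345.6 287.8 585 [47.2 22.9] 40.42607498168945
keeper_grip side 0.73 [266.7 253.5 435.7 393. ] 352.1 321.0 12170 [147.  106.7] 44.012237548828125
notch_sector top 0.98 [386.7 222.4 408.5 264.9] 394.3 240.6 601 [42. 23.] 90.0
notch_sector side 0.96 [284.5 285.2 324.8 307.8] 307.5 295.8 470 [18.  40.4] 81.8698959350586
keeper_pivot top 0.89 [380.  196.7 439.7 215.1] 406.9 207.3 589 [14.  60.7] 84.92039489746094
keeper_pivot side 0.6 [324.1 268.3 366.2 309.4] 345.0 286.9 698 [49.1 23.9] 39.17366027832031
```

View pics/b_sh.png

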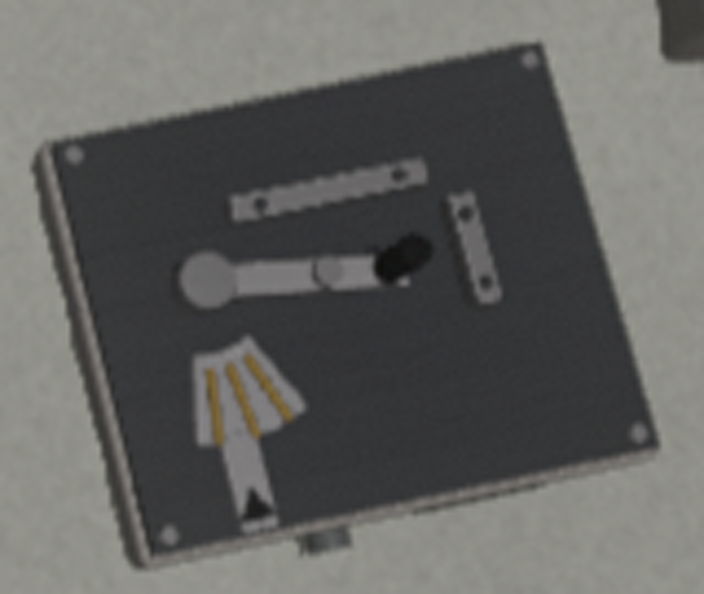

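View pics/b_bl.png

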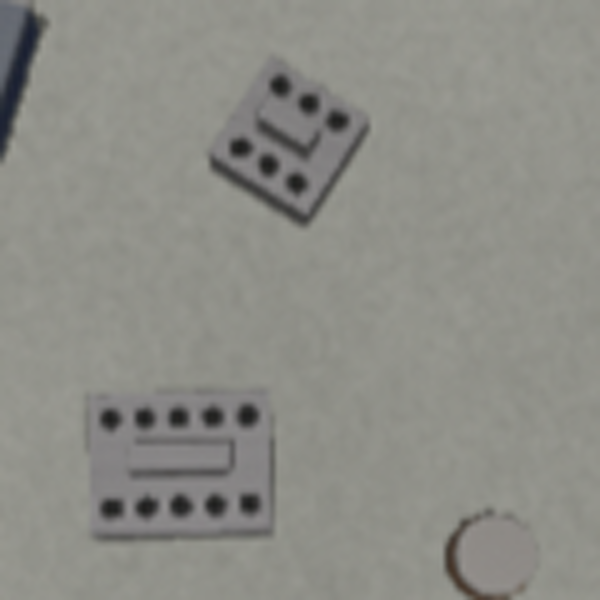

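View pics/b_ss.png

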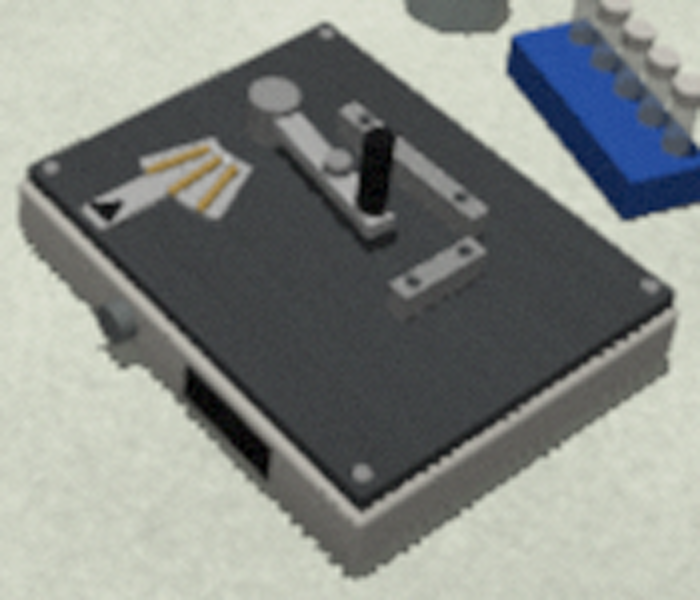

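The crop shows the grey oblong block (top px 261,258) with two rows of five wells and a rib. The grey square at (283,192) has six. On the shaker, the pivot is at about (387,208), the handle at about (432,204), and the arrow tongue at about (398,259). Now I'll compute world poses.

```bash
python3 - <<'E'
from h import *
import pickle
cs=pickle.load(open("cs.pkl","rb"));t=cs["top"];sd=cs["side"]
def T(uv,z): return unproj(t,(np.array(uv,float)+.5)/4.4-.5+[340,145],z)
def S(uv,z): return unproj(sd,(np.array(uv,float)+.5)/4-.5+[265,250],z)
def B(uv,z): return unproj(t,(np.array(uv,float)+.5)/5-.5+[225,165],z)
np.set_printoptions(precision=4,suppress=True)
def yaw(v): return np.degrees(np.arctan2(v[1],v[0]))
scr=T([(74,155),(530,60),(638,433),(169,535)],.06); print("screws top",scr,scr.mean(0))
scs=S([(50,167),(326,33),(649,286),(362,473)],.06); print("screws side",scs,scs.mean(0))
print("yaw top", yaw(scr[0]-scr[3]),yaw(scr[1]-scr[2]),yaw(scr[0]-scr[1])-90,yaw(scr[3]-scr[2])-90)
print("yaw side", yaw(scs[1]-scs[0]),yaw(scs[2]-scs[3]),yaw(scs[1]-scs[2])-90,yaw(scs[0]-scs[3])-90)
fl=T([(232,200),(235,220),(425,160),(428,182)],.08);print("flong top",fl,fl.mean(0),)
h=T([(260,203),(399,174)],.08);print("fl holes",h,h.mean(0)); h=S([(364,120),(461,198)],.08);print(" side",h,h.mean(0))
h=T([(465,213),(485,283)],.08);print("fs holes",h,h.mean(0));h=S([(413,281),(465,251)],.08);print(" side",h,h.mean(0))
for z in(.084,.09,.095): print("pivot",z,T([(208,279)],z),S([(275,94)],z))
for z in (.1,.115,.13): print("grip top",z,T([(416,249)],z),S([(377,135)],z))
print("arrow",T([(255,503)],.064),S([(103,210)],.064))
print("ridges",T([(211,370),(218,443),(230,365),(257,436),(248,357),(292,417)],.066))
b=B([(111,419),(248,415),(112,508),(250,504)],.042);print("wells",b,b.mean(0),yaw(b[0]-b[1])-90,yaw(b[2]-b[3])-90,yaw(b[0]-b[2]))
b=B([(130,440),(233,439),(130,471),(233,470)],.076);print("rib",b.mean(0))
E
```

```text
screws top [[ 0.63    0.0231  0.06  ]
 [ 0.6845 -0.2404  0.06  ]
 [ 0.4694 -0.2843  0.06  ]
 [ 0.4147 -0.0215  0.06  ]] [ 0.5497 -0.1308  0.06  ]
screws side [[ 0.4149 -0.0192  0.06  ]
 [ 0.6306  0.0248  0.06  ]
 [ 0.6846 -0.238   0.06  ]
 [ 0.4699 -0.2831  0.06  ]] [ 0.55   -0.1289  0.06  ]
yaw top 11.69893828876262 11.542010637589986 11.684498849966559 11.756993183797888
yaw side 11.527882821386678 11.857566970200892 11.602071498645472 11.774424936064307
flong top [[ 0.5987 -0.0606  0.08  ]
 [ 0.5873 -0.0617  0.08  ]
 [ 0.621  -0.1696  0.08  ]
 [ 0.6083 -0.1704  0.08  ]] [ 0.6038 -0.1156  0.08  ]
fl holes [[ 0.5969 -0.0761  0.08  ]
 [ 0.613  -0.1546  0.08  ]] [ 0.605  -0.1153  0.08  ]
 side [[ 0.5958 -0.0753  0.08  ]
 [ 0.6124 -0.1541  0.08  ]] [ 0.6041 -0.1147  0.08  ]
fs holes [[ 0.5905 -0.1899  0.08  ]
 [ 0.5508 -0.1982  0.08  ]] [ 0.5707 -0.194   0.08  ]
 side [[ 0.552  -0.1977  0.08  ]
 [ 0.591  -0.19    0.08  ]] [ 0.5715 -0.1939  0.08  ]
pivot 0.084 [[ 0.5533 -0.0442  0.084 ]] [[ 0.5554 -0.0377  0.084 ]]
pivot 0.09 [[ 0.5521 -0.0429  0.09  ]] [[ 0.5516 -0.0435  0.09  ]]
pivot 0.095 [[ 0.5512 -0.0417  0.095 ]] [[ 0.5484 -0.0483  0.095 ]]
grip top 0.1 [[ 0.5662 -0.1548  0.1   ]] [[ 0.5823 -0.1076  0.1   ]]
grip top 0.115 [[ 0.5631 -0.1499  0.115 ]] [[ 0.5721 -0.1211  0.115 ]]
grip top 0.13 [[ 0.56  -0.145  0.13 ]] [[ 0.5619 -0.1346  0.13  ]]
arrow [[ 0.4316 -0.0687  0.064 ]] [[ 0.4268 -0.0676  0.064 ]]
ridges [[ 0.5053 -0.0475  0.066 ]
 [ 0.4646 -0.0495  0.066 ]
 [ 0.508  -0.0582  0.066 ]
 [ 0.4683 -0.0712  0.066 ]
 [ 0.5125 -0.0685  0.066 ]
 [ 0.4788 -0.0911  0.066 ]]
wells [[0.4618 0.2973 0.042 ]
 [0.4634 0.2296 0.042 ]
 [0.418  0.2966 0.042 ]
 [0.4195 0.2289 0.042 ]] [0.4407 0.2631 0.042 ] 1.3166622272332518 1.2885523039102793 0.9682530984542247
rib [0.4406 0.2613 0.076 ]
```

```bash
python3 -m creep '[[0,0,0,0,0,8.3,0.085],[0,0,0,0,0,8.3,0.085],[0,0,0,0,0,8.3,0.085],[0,0,0,0,0,8.3,0.085],[0,0,0,0,0,8.3,0.085],[0,0,0,0,0,8.3,0.085],[0,0,0,0,0,8.3,0.085],[0,0,0,0,0,8.3,0.085]]'; cat > go.py <<'E'
import sys
from h import *
from scipy.spatial.transform import Rotation as R
s=r.read_state();Rm=R.from_euler('xyz',s["tool_rot"],degrees=True)
tgt=np.array(eval(sys.argv[1]));print("t",s["time_s"],"pos",s["ee_pos"].round(4),"rot",s["tool_rot"].round(2),"F",s["force"].round(2),"gap",round(s["finger_gap"],4))
print("tool shift",Rm.inv().apply(tgt-s["ee_pos"]).round(4), "dist",np.linalg.norm(tgt-s["ee_pos"]).round(3))
E
python3 go.py '[.556,-.10,.25]'
```

```text
time_s: 1.85
ee_pos: [0.2196, 0.6118, 0.2533]
tool_rot: [-180.0, -0.0, 93.5]
force: [0.4, -0.1, 0.9]
finger_gap: 0.0848
t 1.85 pos [0.2196 0.6118 0.2533] rot [-180.     -0.     93.51] F [ 0.36 -0.12  0.89] gap 0.0848
tool shift [-0.7311  0.2922  0.0032] dist 0.787
```

```bash
python3 -m creep '[[-0.0365,0.0146,0,0,0,0,0.085],[-0.0365,0.0146,0,0,0,0,0.085],[-0.0365,0.0146,0,0,0,0,0.085],[-0.0365,0.0146,0,0,0,0,0.085],[-0.0365,0.0146,0,0,0,0,0.085],[-0.0365,0.0146,0,0,0,0,0.085],[-0.0365,0.0146,0,0,0,0,0.085],[-0.0365,0.0146,0,0,0,0,0.085],[-0.0365,0.0146,0,0,0,0,0.085],[-0.0365,0.0146,0,0,0,0,0.085]]'
python3 -m creep '[[-0.0365,0.0146,0,0,0,0,0.085],[-0.0365,0.0146,0,0,0,0,0.085],[-0.0365,0.0146,0,0,0,0,0.085],[-0.0365,0.0146,0,0,0,0,0.085],[-0.0365,0.0146,0,0,0,0,0.085],[-0.0365,0.0146,0,0,0,0,0.085],[-0.0365,0.0146,0,0,0,0,0.085],[-0.0365,0.0146,0,0,0,0,0.085],[-0.0365,0.0146,0,0,0,0,0.085],[-0.0365,0.0146,0,0,0,0,0.085],[0,0,0,0,0,0,0.085]]' || true
python3 go.py '[.556,-.10,.25]'
```

```text
time_s: 2.85
ee_pos: [0.3904, 0.256, 0.2536]
tool_rot: [180.0, -0.1, 93.9]
force: [0.1, -0.3, 0.6]
finger_gap: 0.0846
t 2.85 pos [0.3904 0.256  0.2536] rot [ 1.7997e+02 -5.0000e-02  9.3860e+01] F [ 0.11 -0.31  0.61] gap 0.0846
tool shift [-0.3663  0.1413  0.0034] dist 0.393$: bad value
```

```bash

python3 -m creep '[[-0.0365,0.0146,0,0,0,0,0.085],[-0.0365,0.0146,0,0,0,0,0.085],[-0.0365,0.0146,0,0,0,0,0.085],[-0.0365,0.0146,0,0,0,0,0.085],[-0.0365,0.0146,0,0,0,0,0.085],[-0.0365,0.0146,0,0,0,0,0.085],[-0.0365,0.0146,0,0,0,0,0.085],[-0.0365,0.0146,0,0,0,0,0.085],[-0.0365,0.0146,0,0,0,0,0.085],[0,0,0,0,0,0,0.085]]'
python3 - <<'E'
from h import *
import pickle
s=r.read_state();c=wristcam(r.camera("wrist"),s);pickle.dump(c,open("w1.pkl","wb"));cv2.imwrite("pics/c_w.png",c["image"]);print(s["ee_pos"],s["tool_rot"])
E
```

```text
time_s: 3.85
ee_pos: [0.5443, -0.0688, 0.2543]
tool_rot: [179.8, 0.3, 93.3]
force: [0.5, 0.0, -0.5]
finger_gap: 0.0848
[ 0.54431358 -0.0688243   0.25426726] [179.84804674   0.2937702   93.28157113]
```

View pics/c_w.png

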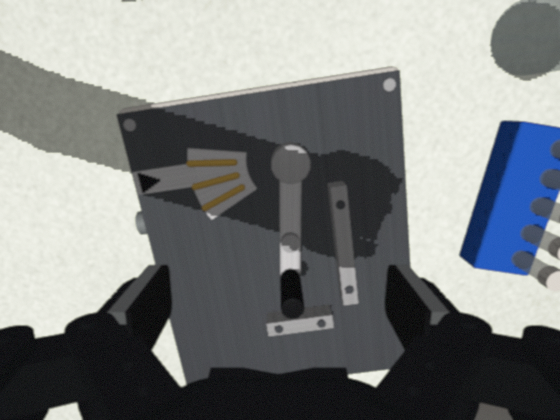

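Wrist view: pivot boss at (290,163), handle from its base at ~(291,275) to its top at (292,307), arrow at (149,183), long-fence holes at (341,205) and (349,289), short-fence holes at (280,328) and (321,323).

```bash
python3 - <<'E'
from h import *
import pickle
c=pickle.load(open("w1.pkl","rb"))
np.set_printoptions(precision=4,suppress=True)
U=lambda uv,z:unproj(c,uv,z)
print("pivot",U((290,163),.09),"handle top",U((292,305),.138),"arrow",U((149,183),.064))
print("fl",U([(341,205),(349,289)],.08).mean(0),"fs",U([(280,328),(321,323)],.08).mean(0))
rd=U([(188,162),(237,162),(194,187),(238,175),(206,208),(244,188)],.066);m=(rd[::2]+rd[1::2])/2
p=U((290,163),.09)[0]
for q in list(m)+[U((149,183),.064)[0],U((292,305),.138)[0]]: print(np.degrees(np.arctan2(*(q-p)[1::-1]))%360,np.linalg.norm((q-p)[:2]))
E
```

```text
pivot [[ 0.5529 -0.0426  0.09  ]] handle top [[ 0.5591 -0.1402  0.138 ]] arrow [[ 0.4319 -0.0708  0.064 ]]
fl [ 0.6064 -0.1159  0.08  ] fs [ 0.5731 -0.1946  0.08  ]
185.46364775846038 0.06558225176495466
200.00026824906288 0.06617456596755192
214.65677432680496 0.06581668264247624
193.09503507302296 0.12416680969723032
273.6902649128831 0.09776780139107168
```

```bash
python3 go.py '[.5585,-.142,.118]'
```

```text
t 3.9 pos [ 0.5435 -0.0655  0.2537] rot [1.7995e+02 1.3000e-01 9.3460e+01] F [-0.76  1.2   0.78] gap 0.0848
tool shift [-0.077   0.0103  0.1359] dist 0.157
```

```bash
python3 -m creep '[[-0.03,0.004,0,0,0,0,0.085],[-0.03,0.004,0,0,0,0,0.085],[-0.017,0.002,0,0,0,0,0.085],[0,0,0,0,0,0,0.085],[0,0,0,0,0,0,0.085]]';python3 go.py '[.5585,-.142,.118]'
```

```text
time_s: 4.4
ee_pos: [0.558, -0.136, 0.253]
tool_rot: [-180.0, -0.1, 93.9]
force: [0.1, -0.2, -0.5]
finger_gap: 0.085
t 4.4 pos [ 0.558 -0.136  0.253] rot [-1.7997e+02 -9.0000e-02  9.3910e+01] F [ 0.11 -0.16 -0.45] gap 0.085
tool shift [-6.30e-03  1.00e-04  1.35e-01] dist 0.135
```

```bash
python3 -m creep '[[-0.004,0,0.025,0,0,0,0.06],[-0.001,0,0.035,0,0,0,0.06],[0,0,0.035,0,0,0,0.06],[0,0,0.025,0,0,0,0.06],[0,0,0.015,0,0,0,0.06],[0,0,0,0,0,0,0.06],[0,0,0,0,0,0,0.06]]';python3 go.py '[.5585,-.142,.118]'
python3 - <<'E'
from h import *
s=r.read_state();c=r.camera("wrist");cv2.imwrite("pics/d_w.png",c["image"])
c=r.camera("side");cv2.imwrite("pics/d_s.png",cv2.resize(c["image"][220:400,265:465],None,fx=3,fy=3))
E
```

```text
time_s: 5.1
ee_pos: [0.5592, -0.1418, 0.119]
tool_rot: [179.9, -0.0, 93.9]
force: [0.7, -0.7, 0.4]
finger_gap: 0.0602
t 5.1 pos [ 0.5592 -0.1418  0.119 ] rot [ 1.7994e+02 -1.0000e-02  9.3930e+01] F [ 0.74 -0.71  0.37] gap 0.0602
tool shift [-0.0001 -0.0007  0.001 ] dist 0.001
```

View pics/d_w.png

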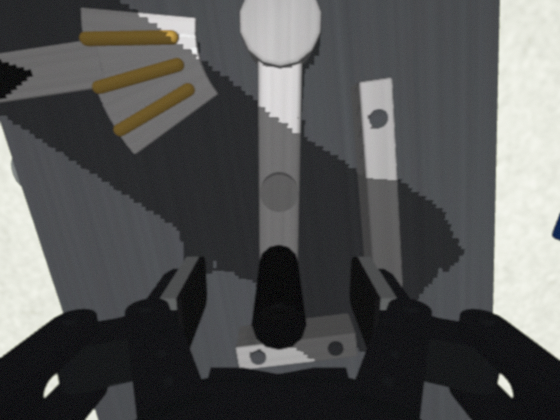

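View pics/d_s.png

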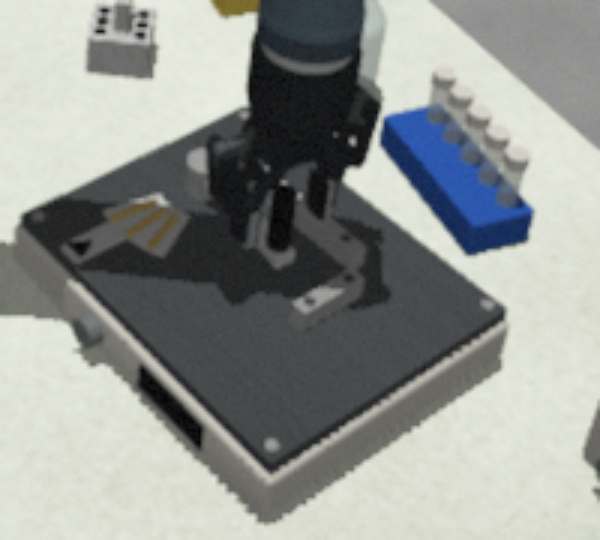

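```bash
python3 -m creep '[[0,0,0,0,0,0,0.01],[0,0,0,0,0,0,0.01],[0,0,0,0,0,0,0.01],[0,0,0,0,0,0,0.01],[0,0,0,0,0,0,0.01],[0,0,0,0,0,0,0.01]]';python3 -m creep '[[0.00025,-0.007,0,0,0,4,0.01],[0.00025,-0.007,0,0,0,4,0.01],[0.00025,-0.007,0,0,0,4,0.01],[0.00025,-0.007,0,0,0,4,0.01],[0.00025,-0.007,0,0,0,4,0.01],[0.00025,-0.007,0,0,0,4,0.01],[0.00025,-0.007,0,0,0,4,0.01],[0.00025,-0.007,0,0,0,4,0.01],[0,0,0,0,0,0,0.01],[0,0,0,0,0,0,0.01]]'
python3 go.py '[.4548,-.0639,.118]'
```

```text
time_s: 5.8
ee_pos: [0.559, -0.1429, 0.119]
tool_rot: [179.9, -0.0, 93.8]
force: [-0.7, -0.7, 5.2]
finger_gap: 0.0165
time_s: 6.8
ee_pos: [0.5051, -0.1308, 0.119]
tool_rot: [180.0, -0.1, 61.9]
force: [-1.6, 0.4, 5.6]
finger_gap: 0.0163
t 6.8 pos [ 0.5051 -0.1308  0.119 ] rot [ 1.7995e+02 -6.0000e-02  6.1880e+01] F [-1.61  0.42  5.6 ] gap 0.0163
tool shift [ 0.0353 -0.0759  0.001 ] dist 0.084
```

```bash
python3 -m creep '[[0.00025,-0.007,0,0,0,4,0.01],[0.00025,-0.007,0,0,0,4,0.01],[0.00025,-0.007,0,0,0,4,0.01],[0.00025,-0.007,0,0,0,4,0.01],[0.00025,-0.007,0,0,0,4,0.01],[0.00025,-0.007,0,0,0,4,0.01],[0.00025,-0.007,0,0,0,4,0.01],[0.00025,-0.007,0,0,0,4,0.01],[0.00025,-0.007,0,0,0,4,0.01],[0,0,0,0,0,0,0.01]]'
python3 go.py '[.4548,-.0639,.118]'
python3 -m creep '[[0.00025,-0.007,0,0,0,4,0.01],[0.00025,-0.007,0,0,0,4,0.01],[0.00025,-0.007,0,0,0,4,0.01],[0,-0.002,0,0,0,1.2,0.01],[0,0,0,0,0,0,0.01],[0,0,0,0,0,0,0.01]]'
python3 go.py '[.4548,-.0639,.118]'
```

```text
time_s: 7.8
ee_pos: [0.4624, -0.0856, 0.119]
tool_rot: [180.0, -0.1, 25.9]
force: [-0.4, 0.3, 5.7]
finger_gap: 0.0168
t 7.8 pos [ 0.4624 -0.0856  0.119 ] rot [ 1.7998e+02 -8.0000e-02  2.5860e+01] F [-0.42  0.33  5.71] gap 0.0168
tool shift [ 0.0026 -0.0228  0.001 ] dist 0.023
time_s: 8.4
ee_pos: [0.455, -0.0641, 0.119]
tool_rot: [-180.0, -0.1, 12.7]
force: [-0.4, 1.5, 6.1]
finger_gap: 0.0168
t 8.4 pos [ 0.455  -0.0641  0.119 ] rot [-1.800e+02 -9.000e-02  1.272e+01] F [-0.44  1.46  6.14] gap 0.0168
tool shift [-0.0002 -0.0002  0.001 ] dist 0.001
```

```bash
python3 -m creep '[[0,0,0,0,0,0,0.05],[0,0,0,0,0,0,0.05],[0,0,0,0,0,0,0.05],[0,0,-0.02,0,0,0,0.05],[0,0,-0.04,0,0,0,0.05],[0,0,-0.04,0,0,0,0.05],[0,0,-0.03,0,0,0,0.05],[0,0,0,0,0,0,0.05],[0,0,0,0,0,0,0.05]]'
python3 - <<'E'
from h import *
import pickle
s=r.read_state();c=wristcam(r.camera("wrist"),s);t=r.camera("top");pickle.dump((c,t),open("w2.pkl","wb"))
cv2.imwrite("pics/e_w.png",c["image"]);cv2.imwrite("pics/e_t.png",cv2.resize(t["image"][145:280,340:500],None,fx=4,fy=4,interpolation=cv2.INTER_CUBIC))
E
```

```text
time_s: 9.3
ee_pos: [0.458, -0.0633, 0.2442]
tool_rot: [-179.5, 0.1, 12.8]
force: [-0.0, -0.7, -1.0]
finger_gap: 0.0503
```

View pics/e_w.png

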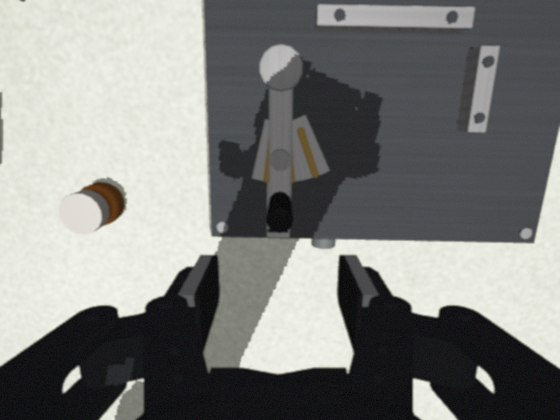

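View pics/e_t.png

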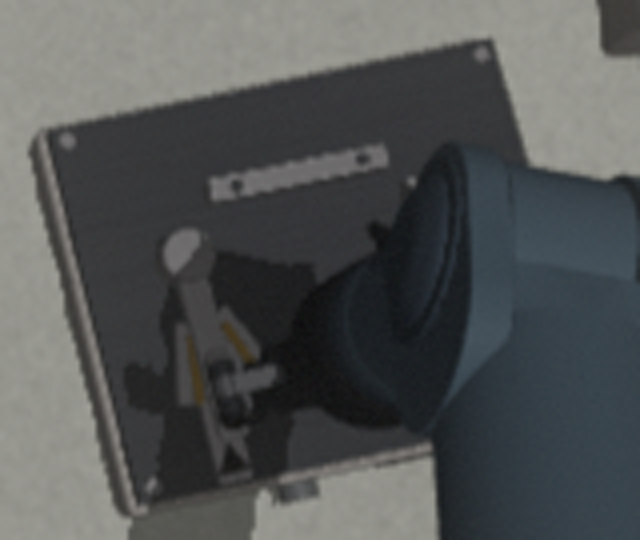

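The wrist view shows the lever in line with the arrow tongue: handle at (280,212), tongue end at (279,236), a ridge on each side at x≈266 and x≈293, and the third ridge outside at ≈308. The lever is in the marked notch. Next is the block.

```bash
python3 -m creep '[[0,0,0,0,0,-7.84,0.06],[0,0,0,0,0,-7.84,0.06],[0,0,0,0,0,-7.84,0.06],[0,0,0,0,0,-7.84,0.06],[0,0,0,0,0,-7.84,0.06],[0,0,0,0,0,-7.84,0.06],[0,0,0,0,0,-7.84,0.06],[0,0,0,0,0,-7.84,0.06],[0,0,0,0,0,-7.84,0.06],[0,0,0,0,0,-7.84,0.06]]'
python3 go.py '[.4407,.24,.22]'
```

```text
time_s: 10.4
ee_pos: [0.4563, -0.0663, 0.2432]
tool_rot: [-179.5, 0.4, 91.2]
force: [-0.6, -0.2, 0.7]
finger_gap: 0.0601
t 10.4 pos [ 0.4563 -0.0663  0.2432] rot [-179.55    0.37   91.21] F [-0.58 -0.17  0.67] gap 0.0601
tool shift [ 0.3067 -0.009   0.0213] dist 0.308
```

```bash
python3 -m creep '[[0.034,-0.001,0,0,0,0,0.06],[0.034,-0.001,0,0,0,0,0.06],[0.034,-0.001,0,0,0,0,0.06],[0.034,-0.001,0,0,0,0,0.06],[0.034,-0.001,0,0,0,0,0.06],[0.034,-0.001,0,0,0,0,0.06],[0.034,-0.001,0,0,0,0,0.06],[0.034,-0.001,0,0,0,0,0.06],[0.034,-0.001,0,0,0,0,0.06],[0,0,0,0,0,0,0.06]]'
python3 -m creep '[[0,0,0,0,0,0,0.06],[0,0,0,0,0,0,0.06]]'
python3 - <<'E'
from h import *
import pickle
s=r.read_state();c=wristcam(r.camera("wrist"),s);pickle.dump(c,open("w3.pkl","wb"))
cv2.imwrite("pics/f_w.png",c["image"])
E
python3 go.py '[.4405,.262,.070]'
```

```text
time_s: 11.4
ee_pos: [0.4423, 0.2307, 0.2384]
tool_rot: [-178.7, 0.4, 91.5]
force: [0.2, 0.2, -0.1]
finger_gap: 0.0598
time_s: 11.6
ee_pos: [0.4437, 0.224, 0.2399]
tool_rot: [-178.7, 0.2, 90.9]
force: [-0.4, -1.1, -0.3]
finger_gap: 0.0603
t 11.65 pos [0.4438 0.2241 0.2404] rot [-1.7871e+02  1.0000e-01  9.0910e+01] F [-0.04  1.02  0.28] gap 0.0601
tool shift [0.0382 0.0011 0.1703] dist 0.175
```

View pics/f_w.png

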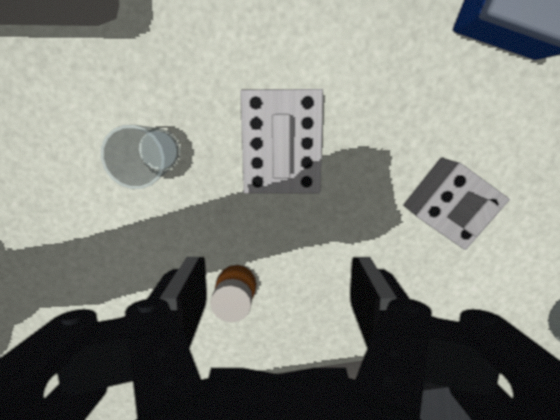

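```bash
python3 - <<'E'
from h import *
import pickle
from scipy.spatial.transform import Rotation as R
c=pickle.load(open("w3.pkl","rb"));np.set_printoptions(precision=4,suppress=True)
w=unproj(c,[(256,103),(307,103),(258,181),(307,181)],.042);print(w,w.mean(0))
for a,b in((0,2),(1,3)): d=w[a]-w[b];print(np.degrees(np.arctan2(d[1],d[0]))-90)
print("rib",unproj(c,[(283,114),(282,177)],.076))
s=r.read_state();Rm=R.from_euler('xyz',s["tool_rot"],degrees=True)
print(np.degrees((Rm.inv()*R.from_euler('xyz',[180,0,91.3],degrees=True)).as_rotvec()))
E
```

```text
[[0.4195 0.2958 0.042 ]
 [0.4627 0.2965 0.042 ]
 [0.4213 0.2287 0.042 ]
 [0.4652 0.2296 0.042 ]] [0.4422 0.2626 0.042 ]
1.5595831788445906
2.179240809257962
rib [[0.4429 0.2874 0.076 ]
 [0.4431 0.2388 0.076 ]]
[-1.2945  0.0992 -0.3877]
```

```bash
python3 -m creep '[[0.015,0,0,-0.65,0,-0.3,0.06],[0.015,0,0,-0.65,0.1,-0.3,0.06],[0.008,0.001,0,0,0,0,0.06],[0,0,0,0,0,0,0.06],[0,0,0,0,0,0,0.06],[0,0,0,0,0,0,0.06]]'
python3 go.py '[.4415,.2628,.070]'
```

```text
time_s: 12.25
ee_pos: [0.444, 0.2642, 0.2419]
tool_rot: [179.9, -0.2, 91.7]
force: [0.3, -0.8, -0.4]
finger_gap: 0.0601
t 12.25 pos [0.444  0.2642 0.2419] rot [179.93  -0.23  91.71] F [ 0.3  -0.81 -0.4 ] gap 0.0601
tool shift [-0.002  -0.0028  0.1719] dist 0.172
```

```bash
python3 -m creep '[[-0.001,-0.001,0.025,0,0,0,0.06],[0,-0.001,0.035,0,0,0,0.06],[0,0,0.035,0,0,0,0.06],[0,0,0.025,0,0,0,0.06],[0,0,0.015,0,0,0,0.06],[0,0,0,0,0,0,0.06],[0,0,0,0,0,0,0.06],[0,0,0,0,0,0,0.06]]'
python3 - <<'E'
from h import *
s=r.read_state();c=r.camera("wrist")
cv2.imwrite("pics/g_w.png",c["image"])
E
python3 go.py '[.4415,.2628,.070]'
```

```text
time_s: 13.05
ee_pos: [0.4434, 0.2648, 0.1084]
tool_rot: [179.8, -0.3, 91.7]
force: [-1.1, -1.0, 0.1]
finger_gap: 0.0603
t 13.1 pos [0.4434 0.2649 0.1084] rot [179.78  -0.36  91.74] F [ 1.   -0.27 -0.29] gap 0.0601
tool shift [-0.0023 -0.0021  0.0384] dist 0.038
```

View pics/g_w.png

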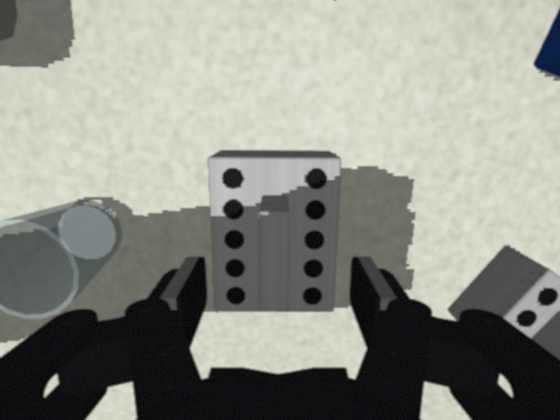

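```bash
python3 -m creep '[[-0.002,-0.002,0.01,0,0,0,0.06],[0,0,0.015,0,0,0,0.06],[0,0,0.01,0,0,0,0.06],[0,0,0.003,0,0,0,0.06],[0,0,0,0,0,0,0.06],[0,0,0,0,0,0,0.01],[0,0,0,0,0,0,0.01],[0,0,0,0,0,0,0.01],[0,0,0,0,0,0,0.01],[0,0,0,0,0,0,0.01]]'
python3 go.py '[.4415,.2628,.070]'
```

```text
time_s: 14.1
ee_pos: [0.4412, 0.2626, 0.0693]
tool_rot: [179.8, -0.3, 91.7]
force: [2.2, 0.7, 0.1]
finger_gap: 0.0132
t 14.1 pos [0.4412 0.2626 0.0693] rot [179.8   -0.28  91.74] F [2.18 0.73 0.11] gap 0.0132
tool shift [ 0.0002  0.0003 -0.0007] dist 0.001
```

```bash
python3 -m creep '[[0,0,-0.01,0,0,0,0.01],[0,0,-0.02,0,0,0,0.01],[0,0,-0.03,0,0,0,0.01],[0,0,-0.03,0,0,0,0.01],[0,0,-0.03,0,0,0,0.01],[0,0,-0.02,0,0,0,0.01],[0,0,-0.01,0,0,0,0.01],[0,0,0,0,0,0,0.01],[0,0,0,0,0,0,0.01]]'
python3 - <<'E'
from h import *
s=r.read_state();c=r.camera("wrist")
cv2.imwrite("pics/h_w.png",c["image"])
from scipy.spatial.transform import Rotation as R
Rm=R.from_euler('xyz',s["tool_rot"],degrees=True)
print(np.degrees((Rm.inv()*R.from_euler('xyz',[180,0,101.9],degrees=True)).as_rotvec()))
E
python3 go.py '[.5672,-.1417,.22]'
```

```text
time_s: 15.0
ee_pos: [0.4385, 0.2613, 0.2175]
tool_rot: [-179.9, -0.2, 91.8]
force: [0.2, -1.2, -5.5]
finger_gap: 0.0125
[ -0.06449546  -0.18170729 -10.13331206]
t 15.05 pos [0.4384 0.2611 0.2173] rot [-1.799e+02 -1.300e-01  9.176e+01] F [-0.19 -1.47 -6.43] gap 0.0128
tool shift [-0.4066  0.1163 -0.0039] dist 0.423
```

View pics/h_w.png

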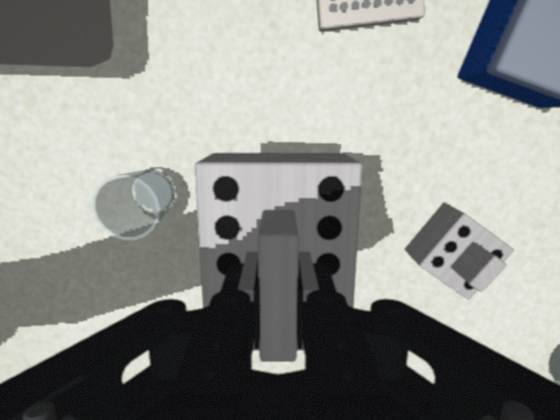

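```bash
python3 -m creep '[[0,0,0,0,0,-2.5,0.01],[0,0,0,0,0,-2.5,0.01],[0,0,0,0,0,-2.5,0.01],[0,0,0,0,0,-2.5,0.01],[0,0,0,0,0,0,0.01],[0,0,0,0,0,0,0.01]]'
python3 go.py '[.5578,-.1355,.22]'
```

```text
time_s: 15.65
ee_pos: [0.4394, 0.2611, 0.2178]
tool_rot: [180.0, -0.1, 101.7]
force: [-0.2, -0.9, -5.8]
finger_gap: 0.0127
t 15.65 pos [0.4394 0.2611 0.2178] rot [ 1.7998e+02 -1.4000e-01  1.0168e+02] F [-0.16 -0.85 -5.82] gap 0.0127
tool shift [-0.4124  0.0357 -0.0032] dist 0.414
```

```bash
python3 -m creep '[[-0.01,0.001,0,0,0,0,0.01],[-0.02,0.002,0,0,0,0,0.01],[-0.03,0.0025,0,0,0,0,0.01],[-0.03,0.0025,0,0,0,0,0.01],[-0.03,0.0025,0,0,0,0,0.01],[-0.03,0.0025,0,0,0,0,0.01],[-0.03,0.0025,0,0,0,0,0.01],[-0.03,0.0025,0,0,0,0,0.01],[-0.03,0.0025,0,0,0,0,0.01],[-0.03,0.0025,0,0,0,0,0.01]]'
python3 -m creep '[[-0.03,0.0025,0,0,0,0,0.01],[-0.03,0.0025,0,0,0,0,0.01],[-0.03,0.0025,0,0,0,0,0.01],[-0.02,0.002,0,0,0,0,0.01],[-0.02,0.002,0,0,0,0,0.01],[-0.01,0.001,0,0,0,0,0.01],[0,0,0,0,0,0,0.01],[0,0,0,0,0,0,0.01],[0,0,0,0,0,0,0.01],[0,0,0,0,0,0,0.01]]'
python3 go.py '[.5578,-.1355,.22]'
```

```text
time_s: 16.65
ee_pos: [0.5174, -0.0001, 0.2177]
tool_rot: [179.9, -0.2, 101.7]
force: [0.7, 0.9, -5.6]
finger_gap: 0.0129
time_s: 17.65
ee_pos: [0.5583, -0.1308, 0.2171]
tool_rot: [179.9, -0.3, 101.9]
force: [0.6, 0.1, -6.4]
finger_gap: 0.0132
t 17.65 pos [ 0.5583 -0.1308  0.2171] rot [179.9   -0.28 101.88] F [ 0.63  0.1  -6.44] gap 0.0132
tool shift [-0.0045 -0.0014 -0.0029] dist 0.006
```

```bash
python3 -m creep '[[-0.002,-0.001,0.01,0,0,0,0.01],[-0.002,0,0.02,0,0,0,0.01],[0,0,0.015,0,0,0,0.01],[0,0,0.01,0,0,0,0.01],[0,0,0.007,0,0,0,0.01],[0,0,0,0,0,-0.1,0.01],[0,0,0,0,0,0,0.01],[0,0,0,0,0,0,0.01]]'
python3 - <<'E'
from h import *
import pickle
s=r.read_state();c=wristcam(r.camera("wrist"),s);t=r.camera("side");pickle.dump((c,t),open("w4.pkl","wb"))
cv2.imwrite("pics/i_w.png",c["image"]);cv2.imwrite("pics/i_s.png",cv2.resize(t["image"][250:350,320:440],None,fx=6,fy=6,interpolation=cv2.INTER_CUBIC))
E
python3 go.py '[.5578,-.1355,.155]'
```

```text
time_s: 18.45
ee_pos: [0.5589, -0.1367, 0.1561]
tool_rot: [179.8, -0.2, 101.8]
force: [-0.3, -0.4, -5.5]
finger_gap: 0.0127
t 18.55 pos [ 0.5588 -0.1366  0.1561] rot [179.79  -0.19 101.85] F [-0.45  0.35 -5.63] gap 0.0131
tool shift [ 0.0012 -0.0008  0.0011] dist 0.002
```

View pics/i_w.png

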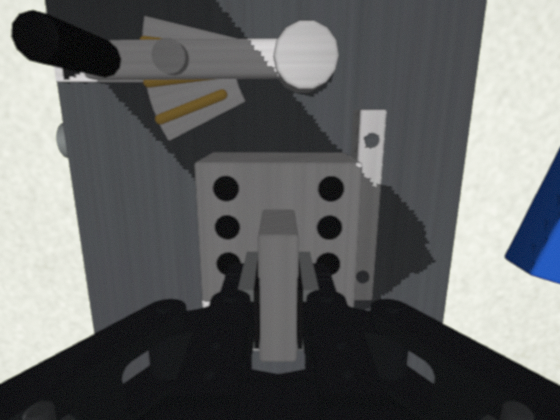

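View pics/i_s.png

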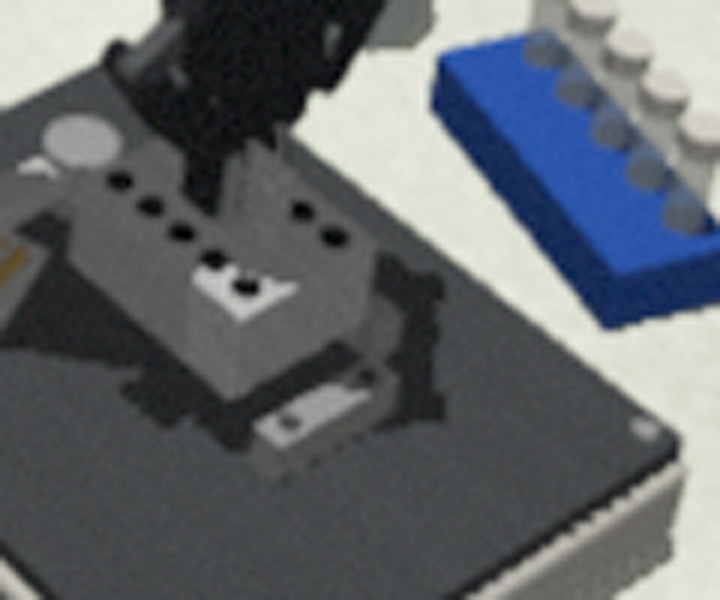

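```bash
python3 - <<'E'
from h import *
import pickle
c,t=pickle.load(open("w4.pkl","rb"));np.set_printoptions(precision=4,suppress=True)
a=np.radians(11.7);u=np.array([np.cos(a),np.sin(a),0]);v=np.array([-np.sin(a),np.cos(a),0])
o=np.array([.5588,-.1366,.0868])
def sp(P): return ((proj(t,P)-[320,250]+.5)*6-.5)
print("pred bottom -x-y corner",sp([o-.035*u-.045*v]),"obs 233,400")
print("pred top corner -x-y, -x+y",sp([o+[0,0,.042]-.035*u-.045*v,o+[0,0,.042]-.035*u+.045*v, o+[0,0,.042]+.035*u-.045*v]))
P=unproj(t,(np.array([233,400])+.5)/6-.5+[320,250],.0868)[0]
print("obs corner in block frame",(P-o)@u,(P-o)@v)
fs=np.array([.5712,-.194,.08]);fl=np.array([.6045,-.1152,.08])
print("fs top +y -x corner",sp([fs-.031*u+.007*v, fs-.031*u-.007*v]))
print("wrist block top far corners",proj(c,[o+[0,0,.042]-.035*u+.045*v,o+[0,0,.042]+.035*u+.045*v]),"fl end",proj(c,[fl+.056*v-.007*u,fl+.056*v+.007*u]))
print("seat-relative",(o-fl)@u+.042,(o-fs)@v-.052)
E
```

```text
pred bottom -x-y corner [[234.0587 404.7062]] obs 233,400
pred top corner -x-y, -x+y [[246.776  320.8094]
 [ 80.0944 179.715 ]
 [385.8176 242.6744]]
obs corner in block frame -0.03371047413567196 -0.043082190379245607
fs top +y -x corner [[253.9047 423.9568]
 [280.9748 447.7203]]
wrist block top far corners [[192.9196 162.492 ]
 [363.3087 162.8875]] fl end [[357.9198 107.6261]
 [384.4972 107.7055]]
seat-relative -0.007090130566044135 0.006721951792110131
```

```bash
python3 -m creep '[[0,0,0.008,0,0,0,0.01],[0,0,0.008,0,0,0,0.01],[0,0,0.005,0,0,0,0.01],[0,0,0.002,0,0,0,0.01],[0,0,0,0,0,0,0.01],[0,0,0,0,0,0,0.01]]'
python3 -m creep '[[0,0,0.001,0,0,0,0.01],[0,0,0.001,0,0,0,0.01],[0,0,0,0,0,0,0.01],[0,0,0,0,0,0,0.01]]'
python3 -m creep '[[0,0,0.001,0,0,0,0.01],[0,0,0,0,0,0,0.01],[0,0,0,0,0,0,0.01]]'
```

```text
time_s: 19.15
ee_pos: [0.5583, -0.1364, 0.1324]
tool_rot: [179.9, -0.2, 101.8]
force: [1.0, -0.4, -6.2]
finger_gap: 0.0131
time_s: 19.55
ee_pos: [0.5582, -0.1363, 0.1304]
tool_rot: [179.9, -0.2, 101.8]
force: [-0.1, 0.9, -6.1]
finger_gap: 0.0132
time_s: 19.85
ee_pos: [0.5584, -0.1363, 0.1294]
tool_rot: [179.9, -0.2, 101.8]
force: [0.8, -0.2, -5.5]
finger_gap: 0.0129
```

```bash
python3 -m creep '[[0,0,0.0005,0,0,0,0.01],[0,0,0,0,0,0,0.01],[0,0,0,0,0,0,0.01]]'
python3 -m creep '[[0,0,0.0005,0,0,0,0.01],[0,0,0,0,0,0,0.01],[0,0,0,0,0,0,0.01]]'
python3 -m creep '[[0,0,0.0005,0,0,0,0.01],[0,0,0,0,0,0,0.01],[0,0,0,0,0,0,0.01]]'
```

```text
time_s: 20.15
ee_pos: [0.5585, -0.1363, 0.1293]
tool_rot: [179.9, -0.2, 101.9]
force: [-1.1, 1.4, -0.4]
finger_gap: 0.0129
time_s: 20.45
ee_pos: [0.5586, -0.1363, 0.1292]
tool_rot: [179.8, -0.2, 101.9]
force: [-1.5, 2.4, 5.1]
finger_gap: 0.0132
time_s: 20.75
ee_pos: [0.5586, -0.1363, 0.1292]
tool_rot: [179.8, -0.3, 101.8]
force: [-3.0, 2.8, 9.0]
finger_gap: 0.0129
```

```bash
python3 -m creep '[[0,0,-0.0008,0,0,0,0.01],[-0.002,0.002,0,0,0,0,0.01],[-0.002,0.002,0,0,0,0,0.01],[0,0,0,0,0,0,0.01],[0,0,0,0,0,0,0.01]]'
cat > st.py <<'E'
from h import *
s=r.read_state()
a=np.radians(11.7);u=np.array([np.cos(a),np.sin(a),0]);v=np.array([-np.sin(a),np.cos(a),0])
fs=np.array([.5712,-.194,.08]);fl=np.array([.6045,-.1152,.08]);o=s["ee_pos"];F=s["force"]
print("t",s["time_s"],"seatrel mm",((o-fl)@u*1e3+42).round(2),((o-fs)@v*1e3-52).round(2),"z",o[2].round(4),"rot",s["tool_rot"].round(2),"Fshaker",(F@u).round(2),(F@v).round(2),F[2].round(2))
E
python3 st.py
```

```text
time_s: 21.25
ee_pos: [0.5615, -0.1379, 0.1293]
tool_rot: [-179.9, -0.5, 101.8]
force: [-7.4, 6.2, 11.9]
finger_gap: 0.0128
t 21.25 seatrel mm -4.74 4.91 z 0.1293 rot [-179.95   -0.53  101.83] Fshaker -5.96 7.52 11.86
```

```bash
python3 -m creep '[[0,0,-0.0008,0,0,0,0.01],[0,0,-0.0007,0,0,0,0.01],[0,0,0,0,0,0,0.01],[0,0,0,0,0,0,0.01]]'
python3 st.py
```

```text
time_s: 21.65
ee_pos: [0.5626, -0.1391, 0.1293]
tool_rot: [179.9, -0.2, 101.8]
force: [-0.8, 0.9, -3.8]
finger_gap: 0.013
t 21.65 seatrel mm -3.88 3.47 z 0.1293 rot [179.92  -0.22 101.85] Fshaker -0.57 1.07 -3.83
```

```bash
python3 -m creep '[[-0.001,0.001,0,0,0,0,0.01],[-0.001,0.001,0,0,0,0,0.01],[0,0,0,0,0,0,0.01],[0,0,0,0,0,0,0.01]]'
python3 st.py
python3 -m creep '[[-0.0007,0.0007,0,0,0,0,0.01],[0,0,0,0,0,0,0.01],[0,0,0,0,0,0,0.01]]'
python3 st.py
```

```text
time_s: 22.05
ee_pos: [0.5653, -0.1413, 0.1299]
tool_rot: [179.9, -0.2, 101.8]
force: [0.7, -0.0, -6.2]
finger_gap: 0.013
t 22.05 seatrel mm -1.64 0.84 z 0.1299 rot [179.88  -0.18 101.83] Fshaker 0.69 -0.15 -6.2
time_s: 22.35
ee_pos: [0.5662, -0.1415, 0.1301]
tool_rot: [179.9, -0.2, 101.8]
force: [0.2, -0.0, -6.6]
finger_gap: 0.0132
t 22.35 seatrel mm -0.84 0.43 z 0.1301 rot [179.88  -0.21 101.84] Fshaker 0.22 -0.07 -6.57
```

```bash
python3 -m creep '[[-0.0005,0.0005,0.0005,0,0,0,0.01],[-0.0005,0.0005,0,0,0,0,0.01],[0,0,0,0,0,0,0.01],[0,0,0,0,0,0,0.01]]'
python3 st.py
python3 -m creep '[[-0.0005,0.0005,0,0,0,0,0.01],[-0.0005,0.0005,0,0,0,0,0.01],[0,0,0,0,0,0,0.01],[0,0,0,0,0,0,0.01]]'
python3 st.py
```

```text
time_s: 22.75
ee_pos: [0.5674, -0.1422, 0.1296]
tool_rot: [179.9, -0.2, 101.8]
force: [0.2, -0.1, -6.3]
finger_gap: 0.0127
t 22.75 seatrel mm 0.16 -0.54 z 0.1296 rot [179.88  -0.22 101.84] Fshaker 0.17 -0.12 -6.3
time_s: 23.15
ee_pos: [0.5685, -0.143, 0.1296]
tool_rot: [179.9, -0.2, 101.8]
force: [-1.0, -0.1, -6.2]
finger_gap: 0.0126
t 23.15 seatrel mm 1.13 -1.54 z 0.1296 rot [179.88  -0.22 101.84] Fshaker -1.05 0.08 -6.16
```

```bash
python3 -m creep '[[-0.0005,0.0005,0,0,0,0,0.01],[0,0,0,0,0,0,0.01],[0,0,0,0,0,0,0.01]]'
python3 st.py
python3 -m creep '[[-0.0005,0.0005,0,0,0,0,0.01],[0,0,0,0,0,0,0.01],[0,0,0,0,0,0,0.01]]'
python3 st.py
python3 -m creep '[[-0.0005,0.0005,0,0,0,0,0.01],[0,0,0,0,0,0,0.01],[0,0,0,0,0,0,0.01]]'
python3 st.py
```

```text
time_s: 23.45
ee_pos: [0.5689, -0.1431, 0.1295]
tool_rot: [179.9, -0.3, 101.9]
force: [-0.7, -0.3, -5.4]
finger_gap: 0.0131
t 23.45 seatrel mm 1.44 -1.71 z 0.1295 rot [179.91  -0.25 101.85] Fshaker -0.74 -0.12 -5.37
time_s: 23.75
ee_pos: [0.569, -0.1432, 0.1294]
tool_rot: [180.0, -0.3, 101.9]
force: [-2.9, 2.1, -3.9]
finger_gap: 0.0128
t 23.75 seatrel mm 1.57 -1.82 z 0.1294 rot [179.96  -0.31 101.86] Fshaker -2.38 2.6 -3.91
time_s: 24.05
ee_pos: [0.5691, -0.1432, 0.1294]
tool_rot: [-180.0, -0.4, 101.9]
force: [-4.2, 3.0, -1.1]
finger_gap: 0.0128
t 24.05 seatrel mm 1.66 -1.86 z 0.1294 rot [-179.98   -0.39  101.86] Fshaker -3.53 3.78 -1.09
```

```bash
python3 -m creep '[[-0.0005,0.0005,-0.0005,0,0,0,0.01],[0,0,0,0,0,0,0.01],[0,0,0,0,0,0,0.01]]'
python3 st.py
python3 -m creep '[[-0.0005,0.0005,-0.0002,0,0,0,0.01],[0,0,0,0,0,0,0.01],[0,0,0,0,0,0,0.01]]'
python3 st.py
```

```text
time_s: 24.35
ee_pos: [0.5692, -0.1432, 0.1295]
tool_rot: [-179.9, -0.4, 101.9]
force: [-5.7, 3.2, -2.4]
finger_gap: 0.0131
t 24.35 seatrel mm 1.71 -1.89 z 0.1295 rot [-179.92   -0.43  101.86] Fshaker -4.93 4.28 -2.44
time_s: 24.65
ee_pos: [0.5692, -0.1432, 0.1295]
tool_rot: [-179.9, -0.5, 101.9]
force: [-6.1, 4.2, -1.3]
finger_gap: 0.013
t 24.65 seatrel mm 1.77 -1.89 z 0.1295 rot [-179.85   -0.5   101.87] Fshaker -5.1 5.35 -1.26
```

```bash
python3 -m creep '[[-0.0007,0.0007,-0.0003,0,0,0,0.01],[-0.0007,0.0007,-0.0002,0,0,0,0.01],[0,0,0,0,0,0,0.01],[0,0,0,0,0,0,0.01],[0,0,0,0,0,0,0.01]]'
python3 st.py
python3 - <<'E'
from h import *
import pickle
F=[]
for i in range(4):
    s=r.read_state();c=r.camera("wrist" if i%2 else "side");F.append(s["force"])
    cv2.imwrite("pics/j_%d.png"%i,c["image"] if i%2 else cv2.resize(c["image"][250:350,320:440],None,fx=6,fy=6,interpolation=cv2.INTER_CUBIC))
print(np.round(F,2))
E
python3 st.py
```

```text
time_s: 25.15
ee_pos: [0.5694, -0.1433, 0.1296]
tool_rot: [-179.7, -0.7, 101.9]
force: [-9.1, 5.8, 1.0]
finger_gap: 0.0129
t 25.15 seatrel mm 1.88 -2.03 z 0.1296 rot [-179.68   -0.68  101.88] Fshaker -7.77 7.48 0.98
[[-9.13  5.75  0.98]
 [-8.81  6.81 -0.48]
 [-8.03  5.95  0.64]
 [-9.4   5.82  0.4 ]]
t 25.35 seatrel mm 1.84 -2.02 z 0.1295 rot [-179.68   -0.68  101.88] Fshaker -6.82 7.98 0.02
```

View pics/j_0.png

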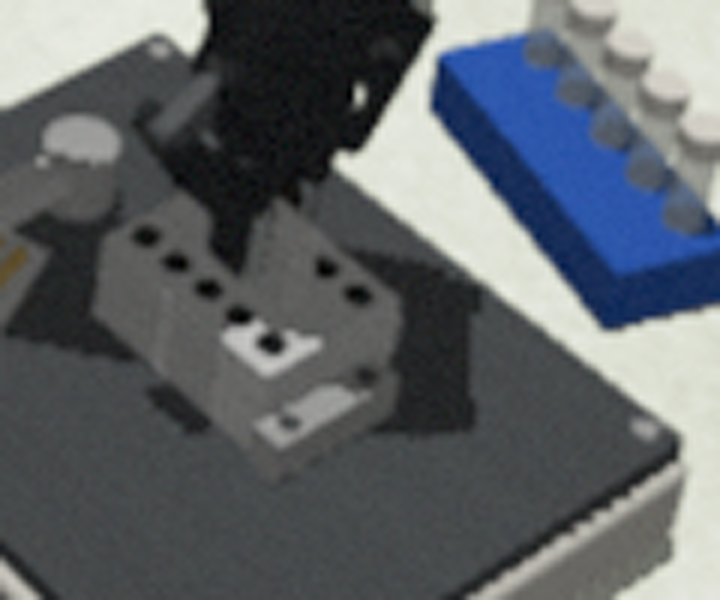

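View pics/j_1.png

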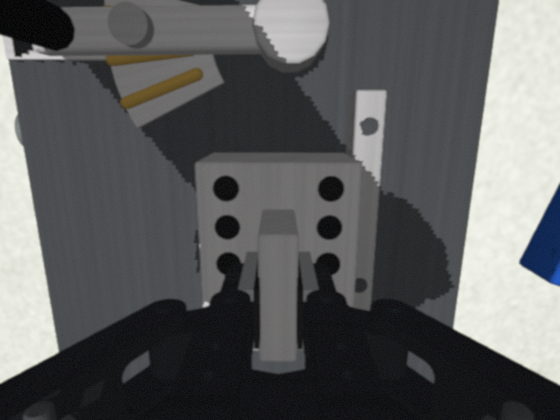

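```bash
python3 - <<'E'
from h import *
from scipy.spatial.transform import Rotation as R
s=r.read_state();Rm=R.from_euler('xyz',s["tool_rot"],degrees=True)
print(np.degrees((Rm.inv()*R.from_euler('xyz',[180,0,101.8],degrees=True)).as_rotvec()))
E
python3 -m creep '[[-0.0006,0.0006,-0.0003,0,0,0,0.01],[-0.0006,0.0006,-0.0003,0,0,0,0.01],[0,0,-0.0002,0,0,0,0.01],[0,0,0,0,0,0,0.01],[0,0,0,0,0,0,0.01]]'
python3 st.py
```

```text
[-0.32535501 -0.680591    0.0799212 ]
time_s: 25.85
ee_pos: [0.5695, -0.1434, 0.1296]
tool_rot: [-179.5, -0.8, 101.9]
force: [-11.1, 8.2, -0.3]
finger_gap: 0.0126
t 25.85 seatrel mm 1.98 -2.1 z 0.1296 rot [-179.53   -0.82  101.89] Fshaker -9.23 10.28 -0.32
```

```bash
python3 -m creep '[[0,0.0004,0,-0.2,-0.3,0,0.01],[0,0,0,-0.2,-0.3,0,0.01],[0,0,0,0,0,0,0.01],[0,0,0,0,0,0,0.01],[0,0,0,0,0,0,0.01]]'
python3 st.py
```

```text
time_s: 26.35
ee_pos: [0.5693, -0.1433, 0.1296]
tool_rot: [-179.9, -0.3, 101.9]
force: [-10.5, 6.1, 0.9]
finger_gap: 0.0129
t 26.35 seatrel mm 1.87 -2.0 z 0.1296 rot [-179.87   -0.27  101.87] Fshaker -9.1 8.07 0.93
```

```bash
python3 -m creep '[[-0.0006,0.0003,-0.0003,0,0,0,0.01],[-0.0004,0,-0.0001,0,0,0,0.01],[0,0,0,0,0,0,0.01],[0,0,0,0,0,0,0.01],[0,0,0,0,0,0,0.01],[0,0,0,0,0,0,0.01]]'
python3 st.py
python3 - <<'E'
from h import *
s=r.read_state();c=wristcam(r.camera("wrist"),s);t=r.camera("top");sd=r.camera("side")
cv2.imwrite("pics/k_w.png",c["image"]);cv2.imwrite("pics/k_t.png",cv2.resize(t["image"][145:280,340:500],None,fx=4,fy=4,interpolation=cv2.INTER_CUBIC))
cv2.imwrite("pics/k_s.png",cv2.resize(sd["image"][250:400,265:440],None,fx=4,fy=4,interpolation=cv2.INTER_CUBIC))
E
python3 st.py
```

```text
time_s: 26.95
ee_pos: [0.5694, -0.1433, 0.1296]
tool_rot: [-179.8, -0.4, 101.9]
force: [-12.0, 7.7, 0.2]
finger_gap: 0.0132
t 26.95 seatrel mm 1.89 -2.02 z 0.1296 rot [-179.8    -0.37  101.89] Fshaker -10.17 9.93 0.22
t 27.1 seatrel mm 1.88 -2.03 z 0.1296 rot [-179.81   -0.38  101.88] Fshaker -10.38 9.9 0.66
```

View pics/k_s.png

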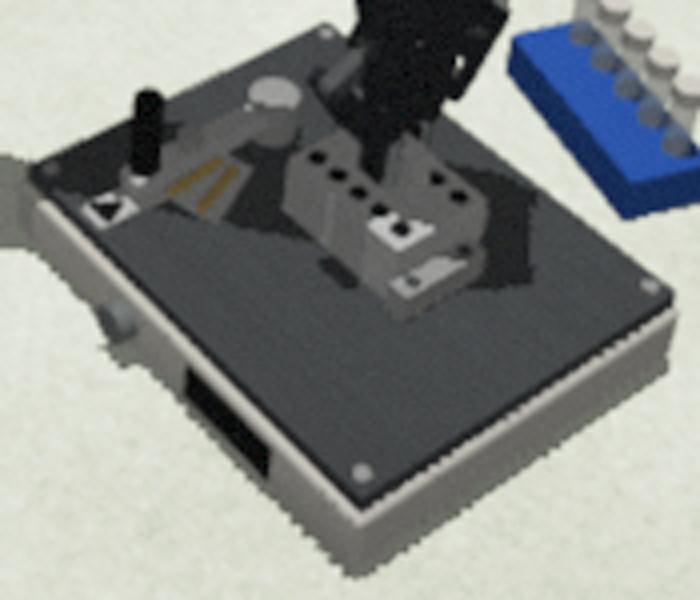

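View pics/k_t.png

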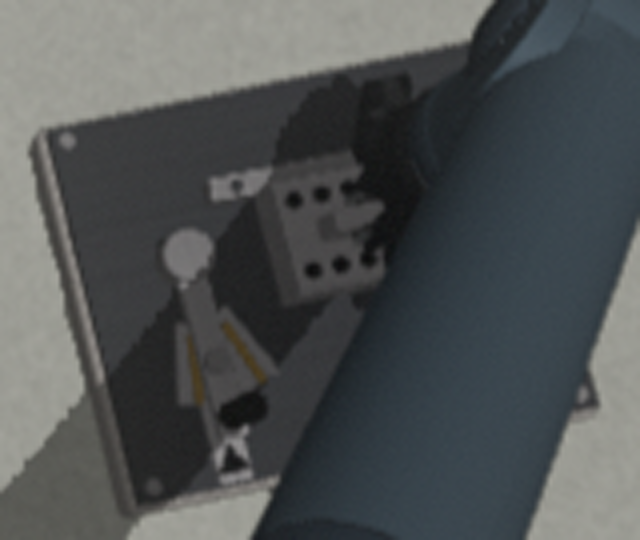

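```bash
python3 - <<'E'
from h import *
import pickle
cs=pickle.load(open("cs.pkl","rb"))
np.set_printoptions(precision=4,suppress=True)
S=lambda uv,z:unproj(cs["side"],(np.array(uv,float)+.5)/4-.5+[265,250],z)[0]
print("top",S((149,94),.138),"base",S((146,172),.084))
c,t=pickle.load(open("w2.pkl","rb"))
print("wrist: pivot",unproj(c,(281,67),.09),"handle mid top",unproj(c,(279,222),.138))
p=np.array([.5525,-.0428]);
for d in (191.6,192.3): print("notch",p+.1*np.array([np.cos(np.radians(d)),np.sin(np.radians(d))]))
s=r.read_state()
for n in (.138,.115): print(proj(c,[[.4548,-.0639,n],[.4548-.0,-.0639,.084]]))
E
```

```text
top [ 0.4555 -0.0621  0.138 ] base [ 0.4535 -0.0677  0.084 ]
wrist: pivot [[ 0.5534 -0.0441  0.09  ]] handle mid top [[ 0.4549 -0.0653  0.138 ]]
notch [ 0.4545 -0.0629]
notch [ 0.4548 -0.0641]
[[276.8559 221.605 ]
 [277.5628 201.9105]]
[[277.1918 212.2472]
 [277.5628 201.9105]]
```

The checks agree: the handle is within about 2 mm of the notch, the block is in the corner, and the push is about 10 N in each direction. I'm handing in the job.

```bash
python3 - <<'E'
from bench import r
print(r.close_job())
E
python3 st.py
```

```text
the job is handed in; nothing more can be done
None
the job is handed in; nothing more can be done
```

I threw the keeper lever clockwise about 81° into the arrow-marked notch. The tube block is set down in the corner of the two fences, and I handed the job in at about 27 s still gripping and pressing it. No verdict came back.

**Lever:** the side and wrist cameras put the handle within about 2 mm of the marked notch, apart from one rougher reading about 4 mm off. In the wrist picture the lever lies in line with the arrow tongue.

**Block:** before hand-in, the wrist force was about 10 N along the shaker's +x and 10 N along −y, with little downward load. Those are sums that include friction, so I couldn't read the force on each fence separately. Allowing for friction I estimate at least 5 N on each.
- **Angle:** tool tilt was about 0.4°, and yaw was within 0.2° of the shaker's.
- **Height:** it was within about 0.3 mm of where the block first touched the deck.

**One disagreement:** the block stopped about 2 mm past my camera-estimated seat in both x and y. I put that down to camera calibration (good to about 2 mm), because the force rose in both directions and the pictures show the block against both fences.

**Other things on the bench:** I saw no contact with any bystander, but I didn't measure their positions again at the end.

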